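# Show the cobalt test tile to the studio camera

### The arm

A 7-joint arm with a two-finger parallel gripper is mounted at the origin on the work surface; the furniture and walls round the work are solid. World frame = base frame: x ahead of the robot, y to its left, z up, the work surface at z = 0. Lengths are in mm, angles in rad, forces in N, time in s.
With the tool pointing down it reaches from about 400 to 875 mm from the base axis. Payload 6.5 kg.
Tool frame: the origin (TCP) lies on the front face of the gripper's body, between the roots of the fingers; the fingertips stand 64 mm ahead of it and the grasp point (between the pads) lies 45 mm ahead of it; z points along the fingers, y is the line along which they close (so a half turn about z gives the same grasp; the last joint's range is limited). The gripper opens to 88 mm and grips with 3 to 60 N. Pads are 18 mm wide; open, the fingers measure 123 mm over their backs; the gripper's body (75 mm by 187 mm) begins 45 mm behind the grasp point.
Start: joints at [1.235, 0.536, -0.004, 1.538, 0.003, 1.067, -0.071], TCP at [173.248, -626.478, 302.716] pointing down, gripper open.
Joint ranges: [-2.7, 2.7], [-0.37, 2.16], [-1.27, 1.26], [0.24, 2.4], [-1.31, 4.45], [0.19, 1.91], [-2.76, 2.76]. Speed limits (rad/s): [2.39, 2.39, 3.14, 3.14, 3.14, 3.14, 3.14].

### API

Orientations are given as a unit quaternion [w, x, y, z].
In Python, from plant import bot, cams gives the robot as it stands. The module is installed in compiled form; this text tells all that it offers.
- The arm moves only by the tool send_rows, never from a script. Its argument "deltas" is a list of rows, each a list of 3 entries, a list of its own where there are three numbers: the turn, a rotation vector about the tool's x, y, z in degrees, then the shift along the tool's x, y, z in mm, then the gripper's target within -1 to 1 (shut at 1, half-way at 0, fully open at -1). In form: [[[rx, ry, rz], [x, y, z], jaw], ...]. A call has 1 to 12 rows; each row shifts and turns the commanded pose from where the row before left it, along the tool's axes as they then stand; what a row does not reach is not made up. A row lasts 1/12 s, in which the tool goes at most 41.7 mm and 7.16 degrees, less where a joint would pass 70% of its speed; a pose out of reach is approached as far as the arm can. A call is refused whole if a number of a shift passes 41.7 or a number of a turn 7.16, either way. A call with a gripper value outside its range is refused whole. The fingers move at their own pace and stop on an object; "squeeze" is the grip in N (left out, the last holds). Time passes only in rows, so rows that do not move let the fingers close. It gives the time, the measured TCP pose, the force, the opening and the grip force at its end, in the units of the state.
- bot.observe(): the state, without advancing time (a new reading comes with each control period).
- cams.capture(name): name is "scene" or "top" or "wrist"; returns (picture, depth): 384x512x3 uint8, red, green, blue; 384x512 float32, mm along the optical axis (not along the pixel's ray), 0 where there is no reading.
- cams.camera_info(name): a dict with "K" (3x3 intrinsics, pixels), "eye" and "orientation" of the camera in the world. Camera axes: x right, y up, looking along -z (the intrinsics and any distortion apply to the point x, -y, -z); pixel columns grow to the right and rows downward; lengths in mm; the calibration is good to about 2 mm. A picture is of the moment at which its call begins: read the wrist's pose just before it. camera_info takes no time and is no camera call; for the wrist camera it gives the pose at the moment of the call.
- bot.finish_job(): hands the job in; it is judged then, once.
The state is a dict: "t": time; "joints": joint angles; "dq": joint speeds; "joint_torque": joint torques, N m; "tool_pos": TCP position; "tcp_rot": TCP orientation; "ft_force": force on the tool from outside, world axes, zero at the start; "torque": the same for the moment, N m; "gripper_width": finger opening in mm; "finger_force": force on a finger pad.
Only numpy, scipy, OpenCV 4.12 (cv2) and the standard library are available. Lean on these libraries where they do the work, as an engineer would, in place of code of your own. Each camera call takes 0.05 s, during which the arm holds its last target. There are 200 camera calls.

### The job

Lift the lid of the wooden test-tile box by its brass knob and lay it gently back on its stop, then draw the blue-glazed tile out of its slot and hold it up for its photograph: in the air 17 cm in front of the camera lens, in the middle of the view, right way up, with the blue face square to the lens. Finish still holding it there, motionless; leave the lid open, the other tiles in their slots and the things around as they are, and do not bump the camera.

Things in the scene. Friction and masses are not known exactly. Their poses are not given: they have to be found in the camera images.
- tile_box: wooden lidded box of glaze test tiles, fixed on the table: 300 mm along its y, 174 mm along its x, walls 9 mm thick with their rim 85 mm up, 96 mm high with the lid shut. Origin: centre of its underside; x points from its front (robot side) to its hinge side, y to its left, z up.
- tile_rack: low slotted wooden rack fixed inside the box, 27 mm high; origin: centre of its underside, at (-15, 0, 7) mm in the box's frame, axes as the box's. Four slots, each holding one upright tile, at y = -69, -23, 23 and 69 mm, 11 mm wide and 22 mm deep (slot floor 12 mm above the table). Which tile is in which slot varies.
- tile_box_lid (a joint): angle of the box lid about its hinge: 0 shut, growing as it opens up and back, 1.73 against its stop, just past upright, where it stays by itself; lower down it may fall shut. The hinge has slight friction; the lid is light (an upward pull of a few newtons at the knob).
- knob (a point): centre of the brass ball knob (24 mm across) on the lid, midway along it, 20 mm behind its front edge and 22 mm above its top face, on a 10 mm stem. Lid shut: at (-70, 0, 118) mm in the box's frame. Pinched along the box's y, the ball can turn between the fingers as the lid swings, so the tool can stay pointing down.
- lid_hinge (a point): point on the lid's hinge line, midway along it, at (87, 0, 86) mm in the box's frame; the hinge line runs along the box's y. The knob moves about it on a circle of radius 160 mm: shut, the knob is 157 mm in front of it and 32 mm above it.
- blue_tile: the wanted test tile: fired clay, 46 mm wide (x), 8 mm thick (y), 66 mm tall (z), cobalt-blue glaze on the lower 49 mm of its +y face; top strip bare with a dark hanging hole, back bare. Origin: centre of its lower edge; z to its top, y out of the glazed face. About 50 g. At first upright in a slot, glazed face to the box's +y, top 78 mm above the table.
- blue_face (a point): centre of the blue tile's front (+y) face, 33 mm above its lower edge; axes as the tile's
- green_tile: test tile of the same size and axes, pale green glaze; stays in its slot
- brown_tile: test tile of the same size and axes, dark brown glaze; stays in its slot
- white_tile: test tile of the same size and axes, white glaze; stays in its slot
- tripod: fixed table tripod with the camera, behind and left of the box; origin on the table under its column, z up; the camera looks to the tripod's own -x. Legs reach 80 mm from the column. The black camera (112 mm wide, 75 mm high, lens barrel 58 mm across) sits on a tilt axis 280 mm above the table and looks downward by 0.1 to 0.4 rad.
- lens (a point): centre of the lens's front glass; the camera looks along this point's -x, the point's y is level (to the right in the picture that the camera takes) and its z is up in the picture
- view_spot (a point): the point in the air on the lens's axis, 170 mm in front of the glass, where the camera is focused; axes as the lens's: x points back to the lens, z up in the picture
- slip_jar: white jar with a blue lid, 81 mm across, 104 mm tall, behind the box; origin at the centre of its foot; leave alone
- water_pot: white plastic water pot, 99 mm across, 76 mm tall, behind; origin at the centre of its foot; leave alone
- pumpkin: clay pumpkin, 121 mm across, 103 mm tall, on the left; origin at the centre of its foot; leave alone
- cutter: tin ring cutter, 69 mm across, 31 mm tall, on the left in front of the tripod; origin at the centre of its foot; leave alone

How it is judged (in metres and radians):
On the way, in this order (a step that is already met when the one before it is completed fails the run):
1. the lid rests back on its stop (value of joint tile_box_lid above 1.64 rad), for 0.2 s.
2. the blue tile is held in the fingers, lifted clear of the open box (value of joint tile_box_lid above 1.64 rad and contact force between blue_tile and the fingers above 1 N and height (world z) of blue_tile above 0.1 m), for 0.2 s.
At the end, for the whole second after the job is handed in: Lid on its stop (over 1.64 rad). Blue tile held still by the fingers alone, its face centre within 20 mm of the lens axis each way and 25 mm of 170 mm from the glass, square and upright to it within 0.18 rad. Other tiles moved under 20 mm, bystanders under 30 mm (value of joint tile_box_lid above 1.64 rad and contact force between blue_tile and the fingers above 1 N and height (world z) of blue_face above 0.14 m and linear speed of blue_tile below 0.03 m/s and x of blue_face in the frame of view_spot between -0.025 and 0.025 m and y of blue_face in the frame of view_spot between -0.02 and 0.02 m and z of blue_face in the frame of view_spot between -0.02 and 0.02 m and y of lens in the frame of blue_tile above 0.1 m and angle between the y axis of blue_tile and the x axis of view_spot, either way round below 0.18 rad and angle between the z axis of blue_tile and the z axis of view_spot, either way round below 0.18 rad and contact force between blue_tile and tile_box below 0.1 N and contact force between blue_tile and tile_rack below 0.1 N and contact force between blue_tile and tripod below 0.1 N and angle between blue_tile's own z axis and vertical below 0.9 rad and distance of each of green_tile, brown_tile, white_tile from where it was at the start of the episode below 0.02 m and distance of each of slip_jar, water_pot, pumpkin, cutter from where it was at the start of the episode below 0.03 m); the arm keeps its last pose, push and grip.
It fails at once if the lid is flung against its stop (value of joint tile_box_lid above 1.55 rad and velocity of joint tile_box_lid above 1.5 rad/s).
It fails at once if the lid is let fall shut (value of joint tile_box_lid below 0.3 rad and velocity of joint tile_box_lid below -1.5 rad/s).
It fails at once if the camera or its tripod is bumped (contact force between tripod and anything else above 3 N).
It fails at once if another tile is pulled out of its slot (distance of any of green_tile, brown_tile, white_tile from where it was at the start of the episode above 0.02 m).
It fails at once if a bystander is pushed away (distance of any of slip_jar, water_pot, pumpkin, cutter from where it was at the start of the episode above 0.03 m).
It also fails if it takes over 61 s, if anything falls off the work surface, if the arm or the gripper's body presses on something with over 40 N, if the wrist force passes 120 N, or if a joint passes its speed limit or range.

## Working session

There is one attempt and no reset: what is moved stays moved. The work goes in short steps, Python scripts to look and compute and a tool call to move; the robot and the scene stay as the last step left them, time stands still between calls to the robot, and variables do not carry over. Pictures are saved under pics/ and viewed, at most 10 in all, crops included, and the job is handed in when it is done.

Besides the shell and the picture viewer there is one more tool, called after "Emit:" as a command line: name --argument value ..., lists and objects as JSON in quotes. send_rows: Moves the arm, as the interface text tells. Its arguments: {"type":"object","properties":{"deltas":{"type":"array","items":{"type":"array"}},"squeeze":{"type":"number"}},"required":["deltas"]}

```bash
mkdir -p pics
cat > h.py <<'E'
import numpy as np, cv2
from scipy.spatial.transform import Rotation as R
from plant import bot, cams
def rot(q): return R.from_quat([q[1],q[2],q[3],q[0]])
def grab(n):
    i=cams.camera_info(n); p,d=cams.capture(n); np.savez('cap_%s.npz'%n,p=p,d=d,K=i['K'],eye=i['eye'],q=i['orientation']); return p,d,i
def cloud(n):
    c=np.load('cap_%s.npz'%n); d=c['d']; K=c['K']; v,u=np.mgrid[:d.shape[0],:d.shape[1]]
    P=np.stack([(u-K[0,2])/K[0,0]*d,-(v-K[1,2])/K[1,1]*d,-d],-1)
    return c['p'],d,P@rot(c['q']).as_matrix().T+c['eye']
E
python3 - <<'E'
from h import *
s=bot.observe(); print({k:np.round(s[k],3) for k in s})
ims=[]
for n in ['scene','top']:
    p,d,i=grab(n); ims.append(p); print(n,i,(d>0).mean())
cv2.imwrite('pics/scene.png',cv2.resize(ims[0][:,:,::-1],(800,600)))
cv2.imwrite('pics/top.png',cv2.resize(ims[1][:,:,::-1],(800,600)))
E
```

```text
{'t': np.float64(0.0), 'joints': array([ 1.235,  0.537, -0.004,  1.539,  0.003,  1.067, -0.071]), 'dq': array([-0.001, -0.001, -0.   , -0.   , -0.003,  0.001,  0.001]), 'joint_torque': array([-0.0000e+00, -5.7098e+01,  9.9100e-01, -2.5160e+01, -5.6000e-02,
        1.8000e-02,  0.0000e+00]), 'tool_pos': array([ 173.12 , -626.018,  301.854]), 'tcp_rot': array([-0.001,  0.991,  0.135, -0.   ]), 'ft_force': array([-0.243,  0.018, -0.321]), 'torque': array([ 0.02 , -0.032,  0.022]), 'finger_force': np.float64(0.0), 'gripper_width': np.float64(87.891)}
scene {'K': array([[428.49326639,   0.        , 259.32805199],
       [  0.        , 428.49326639, 196.79614855],
       [  0.        ,   0.        ,   1.        ]]), 'eye': array([-316.62287451,  627.36811328, 1218.53507247]), 'orientation': array([-0.48533921, -0.19575987,  0.32698534,  0.78689549])} 0.9704335530598959
top {'K': array([[354.75550183,   0.        , 260.62029976],
       [  0.        , 354.75550183, 194.81043412],
       [  0.        ,   0.        ,   1.        ]]), 'eye': array([ 324.86387202,  165.51531106, 1364.42075026]), 'orientation': array([ 0.70442399,  0.06566494, -0.06999581, -0.70326065])} 0.9959716796875
```

View pics/scene.png

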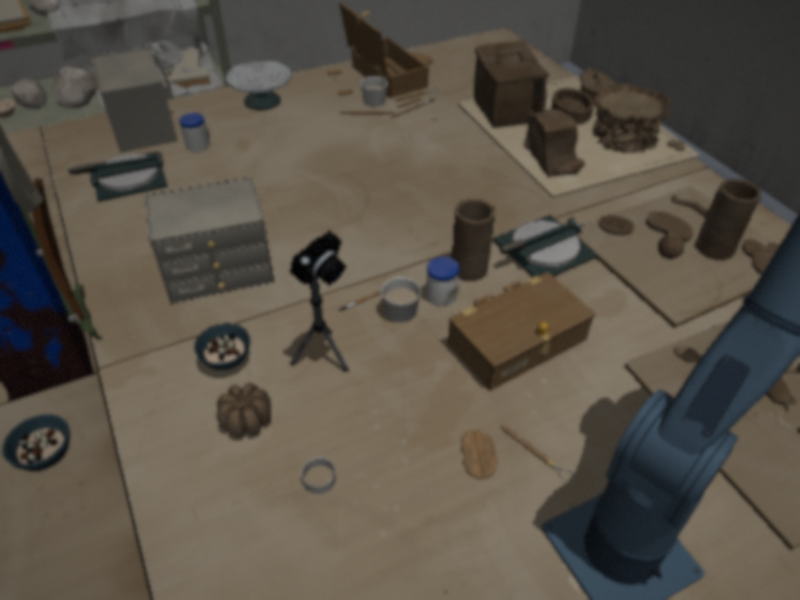

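View pics/top.png

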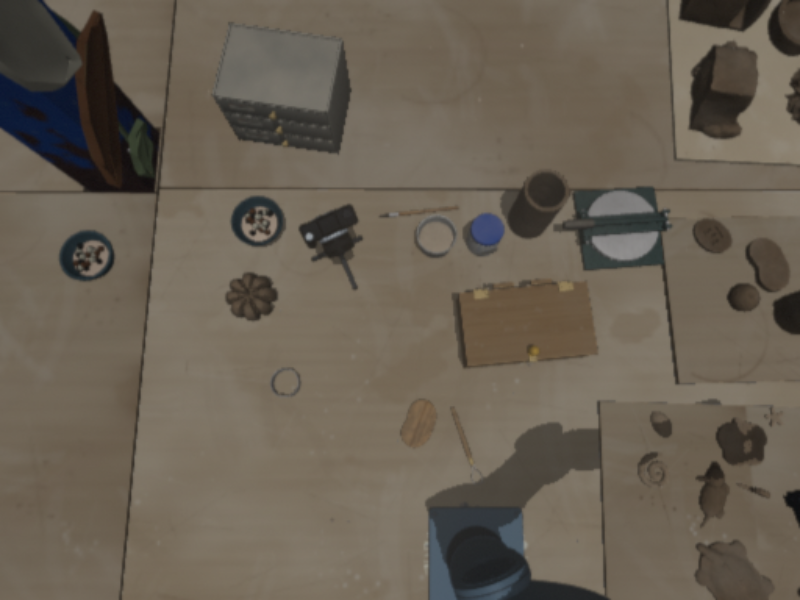

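Run:
```python
from h import *
for n in ['top','scene']:
    p,d,W=cloud(n)
    X,Y,Z=W[...,0],W[...,1],W[...,2]
    reg=(d>0)&(X>350)&(X<720)&(Y>-200)&(Y<250)
    m=reg&(Z>86)&(Z<103)&(X<620)&(Y<150)
    num,l,st,c=cv2.connectedComponentsWithStats(m.astype(np.uint8)); k=1+st[1:,4].argmax(); m=l==k
    r=cv2.minAreaRect(W[m][:,:2].astype(np.float32)); print(n,'lid',r,np.median(Z[m]),m.sum())
    m=reg&(Z>110)&(Z<140)&(X<560)&(Y<100); print('knob',m.sum(),W[m].mean(0),W[m].max(0),W[m].min(0))
    m=(d>0)&(X>450)&(X<800)&(Y>250)&(Y<600)&(Z>200)&(Z<400)
    Q=W[m]; print('cam',m.sum(),Q.min(0),Q.max(0),Q.mean(0),cv2.minAreaRect(Q[:,:2].astype(np.float32)))
    np.save('camp_%s.npy'%n,Q)
    v,u=np.where(m); a=max(v.min()-15,0);b=v.max()+40;e=u.min()-20;f=u.max()+30
    cv2.imwrite('pics/c_%s.png'%n,cv2.resize(p[a:b,e:f,::-1],None,fx=7,fy=7,interpolation=cv2.INTER_CUBIC)[:600,:800]); print('crop',a,b,e,f)
```

```text
top lid ((530.879638671875, -86.52803039550781), (182.10922241210938, 238.60202026367188), 4.8527140617370605) 97.11149288864885 2987
knob 36 [ 462.88754411 -124.24707904  126.90946268] [ 473.09280835 -115.04072757  137.08533607] [ 451.95162121 -134.01950918  116.58555602]
cam 791 [624.36734343 257.90603947 298.75734182] [726.96818817 367.59898803 369.43005903] [668.54844019 307.052296   345.29506491] ((675.7930297851562, 313.15924072265625), (104.26692962646484, 99.40188598632812), 75.75952911376953)
crop 116 204 171 258
scene lid ((530.767822265625, -85.99842071533203), (185.20877075195312, 237.30926513671875), 4.969153881072998) 96.2114274033778 2262
knob 36 [ 460.14869828 -124.46086199  123.9094027 ] [ 474.40933548 -115.1843913   132.96137634] [ 449.74444663 -138.133804    111.64667324]
cam 921 [621.76339011 256.16466958 201.39357505] [715.431429   373.38058131 368.1352093 ] [662.62240169 317.03096016 325.4932469 ] ((667.485595703125, 307.6636047363281), (89.61563873291016, 113.70709991455078), 21.558088302612305)
crop 132 231 165 251
```

View pics/c_top.png

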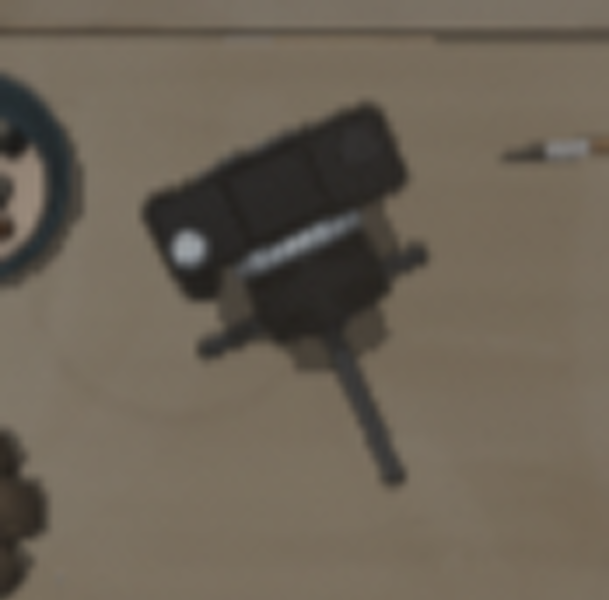

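View pics/c_scene.png

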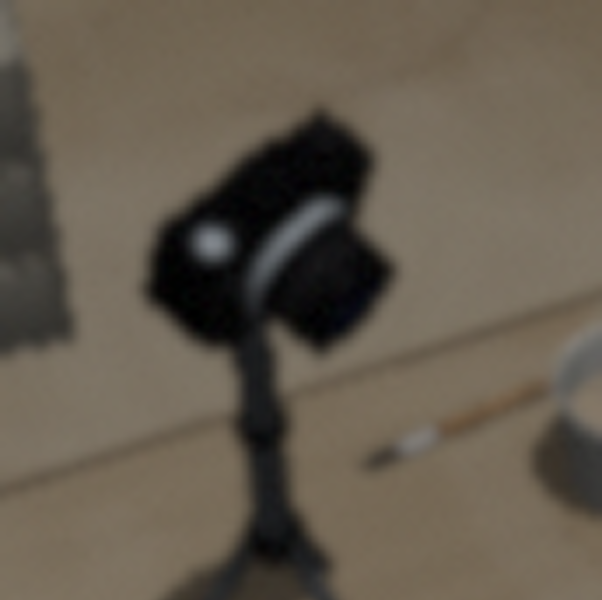

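Run:
```python
from h import *
for n in ['top','scene']:
    p,d,W=cloud(n)
    X,Y,Z=W[...,0],W[...,1],W[...,2]
    m=(d>0)&(Z>86)&(Z<103)&(X<640)&(X>400)&(Y<200)&(Y>-350)
    num,l,st,c=cv2.connectedComponentsWithStats(m.astype(np.uint8)); k=1+st[1:,4].argmax(); m=l==k
    r=cv2.minAreaRect(W[m][:,:2].astype(np.float32)); print(n,'lid',r,np.median(Z[m]),m.sum(), W[m].mean(0))
    Q=np.load('camp_%s.npy'%n); ok=np.ones(len(Q),bool)
    # top plane RANSAC
    rng=np.random.default_rng(0);best=0
    for _ in range(3000):
        a=Q[rng.choice(len(Q),3,0)]; nn=np.cross(a[1]-a[0],a[2]-a[0]); L=np.linalg.norm(nn)
        if L<500: continue
        nn/=L; nn*=np.sign(nn[2]) or 1
        if nn[2]<.85: continue
        inl=abs((Q-a[0])@nn)<2.5
        if inl.sum()>best: best=inl.sum(); B=inl
    c=Q[B].mean(0); nn=np.linalg.svd(Q[B]-c)[2][2]; nn*=np.sign(nn[2]); print('plane',best,c,nn,'tilt',np.arccos(nn[2]),'az',np.degrees(np.arctan2(nn[1],nn[0])), cv2.minAreaRect(Q[B][:,:2].astype(np.float32)))
```

```text
top lid ((537.1400756835938, -119.8516845703125), (189.15853881835938, 304.8745422363281), 5.613430023193359) 97.08417333439934 3993 [ 532.19353414 -119.18875085   96.97940689]
plane 308 [667.03401214 306.36697217 344.53035293] [-0.32986476 -0.15722384  0.93084365] tilt 0.3740814941600701 az -154.51607420819252 ((663.2745361328125, 302.5734558105469), (74.03929138183594, 110.07623291015625), 25.791311264038086)
scene lid ((536.6869506835938, -120.75898742675781), (191.6739959716797, 307.78448486328125), 4.820563793182373) 96.24061305218333 2961 [ 527.15843066 -113.17197801   96.17095269]
plane 233 [661.89062316 308.64667547 343.13881964] [-0.3420884  -0.18073467  0.92212283] tilt 0.3972644297281628 az -152.15127968112793 ((660.9088745117188, 302.638671875), (73.12305450439453, 111.18220520019531), 26.10926628112793)
```

```bash
cat >> h.py <<'E'
def plan(pos,Rt,n,jaw,wait=0,start=None,show=True):
    """rows from present (or start) pose to TCP pos / rotation Rt in n rows, rounded"""
    if start is None:
        s=bot.observe(); start=(np.array(s['tool_pos']),rot(s['tcp_rot']))
    p,Rc=np.array(start[0],float),start[1]; pos=np.array(pos,float); p0=p.copy(); R0=Rc
    rv=(R0.inv()*Rt).as_rotvec(); rows=[]
    for k in range(1,n+1):
        f=k/n
        Rk=R0*R.from_rotvec(rv*f); pk=p0+(pos-p0)*f
        dr=np.round(np.degrees((Rc.inv()*Rk).as_rotvec()),1)+0.
        sh=np.round(Rc.inv().apply(pk-p),1)+0.
        rows.append([dr.tolist(),sh.tolist(),jaw]); p=p+Rc.apply(sh); Rc=Rc*R.from_rotvec(np.radians(dr))
    if show:
        for i in range(0,n,12): print(str(rows[i:i+12]).replace(' ',''))
    return (p,Rc)
def down(az): # tool pointing down, tool x at azimuth az (deg)
    a=np.radians(az); return R.from_matrix(np.array([[np.cos(a),np.sin(a),0],[np.sin(a),-np.cos(a),0],[0,0,-1]]))
E
python3 - <<'E'
from h import *
s=bot.observe(); i=cams.camera_info('wrist'); Rt=rot(s['tcp_rot'])
print('cam in tool',Rt.inv().apply(i['eye']-s['tool_pos']),(Rt.inv()*rot(i['orientation'])).as_matrix().round(2),i['K'])
Rm=down(100)
a=plan([340,-380,320],Rm,14,-1); plan([425,-128,320],down(185.3),12,-1,start=a)
E
```

```text
cam in tool [ 76.87781876   1.62303084 -81.2975821 ] [[-0.    0.95  0.3 ]
 [ 1.    0.    0.  ]
 [ 0.    0.3  -0.95]] [[272.65647262   0.         255.49096775]
 [  0.         272.65647262 190.53666418]
 [  0.           0.           1.        ]]
[[[0.0,0.0,-6.0],[16.2,-13.8,-1.3],-1],[[0.0,0.0,-6.1],[17.5,-12.0,-1.2],-1],[[0.0,0.0,-6.0],[18.7,-10.0,-1.3],-1],[[0.0,0.0,-6.1],[19.6,-8.1,-1.3],-1],[[0.0,0.0,-6.0],[20.4,-5.9,-1.3],-1],[[0.0,0.0,-6.0],[20.9,-3.8,-1.2],-1],[[0.0,0.0,-6.1],[21.2,-1.5,-1.3],-1],[[0.0,0.0,-6.0],[21.3,0.7,-1.3],-1],[[0.0,-0.1,-6.0],[21.0,2.9,-1.2],-1],[[0.0,0.0,-6.1],[20.6,5.1,-1.3],-1],[[0.0,0.0,-6.0],[20.0,7.3,-1.3],-1],[[-0.1,0.0,-6.1],[19.1,9.3,-1.4],-1]]
[[[0.0,0.0,-6.0],[18.0,11.3,-1.2],-1],[[0.0,0.0,-6.0],[16.7,13.1,-1.3],-1]]
[[[0.0,0.0,-7.1],[19.5,10.6,0.0],-1],[[0.0,0.0,-7.1],[18.0,12.9,0.0],-1],[[0.0,0.0,-7.1],[16.2,15.1,0.0],-1],[[0.0,0.0,-7.1],[14.3,16.9,0.0],-1],[[0.0,0.0,-7.2],[12.1,18.6,0.0],-1],[[0.0,0.0,-7.1],[9.6,19.9,0.0],-1],[[0.0,0.0,-7.1],[7.1,21.0,0.0],-1],[[0.0,0.0,-7.1],[4.5,21.7,-0.1],-1],[[0.0,0.0,-7.1],[1.7,22.1,0.0],-1],[[0.0,0.0,-7.1],[-1.0,22.2,0.0],-1],[[0.0,0.0,-7.1],[-3.7,21.8,0.0],-1],[[0.0,0.0,-7.1],[-6.4,21.2,0.0],-1]]
```

Emit:
send_rows --deltas '[[[0,0,-6],[16.2,-13.8,-1.3],-1],[[0,0,-6],[17.5,-12,-1.3],-1],[[0,0,-6],[18.7,-10,-1.3],-1],[[0,0,-6],[19.6,-8.1,-1.3],-1],[[0,0,-6],[20.4,-5.9,-1.3],-1],[[0,0,-6],[20.9,-3.8,-1.3],-1],[[0,0,-6],[21.2,-1.5,-1.3],-1],[[0,0,-6],[21.3,0.7,-1.3],-1],[[0,0,-6],[21,2.9,-1.3],-1],[[0,0,-6],[20.6,5.1,-1.3],-1],[[0,0,-6],[20,7.3,-1.3],-1],[[0,0,-6],[19.1,9.3,-1.3],-1]]'

```text
t: 1.1
tool_pos: [317.4, -414.9, 318.1]
tcp_rot: [-0.0, 0.721, 0.693, -0.0]
ft_force: [0.6, -0.7, -0.2]
gripper_width: 88.3
finger_force: 0.0
```

Emit:
send_rows --deltas '[[[0,0,-6.5],[18,11.3,-1.3],-1],[[0,0,-6.5],[16.7,13.1,-1.3],-1],[[0,0,-7.1],[19.5,10.6,0],-1],[[0,0,-7.1],[18,12.9,0],-1],[[0,0,-7.1],[16.2,15.1,0],-1],[[0,0,-7.1],[14.3,16.9,0],-1],[[0,0,-7.1],[12.1,18.6,0],-1],[[0,0,-7.1],[9.6,19.9,0],-1],[[0,0,-7.1],[7.1,21,0],-1],[[0,0,-7.1],[4.5,21.7,0],-1],[[0,0,-7.1],[1.7,22.1,0],-1],[[0,0,-7.1],[-1,22.2,0],-1]]'

```text
t: 2.1
tool_pos: [410.2, -169.4, 320.7]
tcp_rot: [-0.0, 0.072, 0.997, -0.0]
ft_force: [0.3, -0.1, -0.5]
gripper_width: 88.1
finger_force: 0.0
```

Emit:
send_rows --deltas '[[[0,0,-7.1],[-3.7,21.8,0],-1],[[0,0,-7.1],[-6.4,21.2,0],-1],[[0,0,0],[0,0,0],-1],[[0,0,0],[0,0,0],-1]]'

```text
t: 2.43
tool_pos: [424.0, -127.6, 320.7]
tcp_rot: [-0.0, -0.05, 0.999, 0.0]
ft_force: [0.3, -0.8, -0.2]
gripper_width: 88.1
finger_force: 0.0
```

Run:
```python
from h import *
s=bot.observe(); print(s['tool_pos'],rot(s['tcp_rot']).as_matrix().round(3)[:,0],s['joints'],s['t'])
p,d,i=grab('wrist'); cv2.imwrite('pics/w1.png',cv2.resize(p[:,:,::-1],(800,600)))
p,d,W=cloud('wrist'); X,Y,Z=np.moveaxis(W,2,0)
m=(d>0)&(Z>108)&(Z<140)&(X>400)&(X<540)&(abs(Y+125)<40)
from scipy.optimize import least_squares
Q=W[m]; r=least_squares(lambda c:np.linalg.norm(Q-c,axis=1)-12,Q.mean(0)-[0,0,6],loss='soft_l1'); print('knob',m.sum(),r.x,np.abs(r.fun).mean())
m=(d>0)&(Z>90)&(Z<102)&(X>400)&(X<700); r=cv2.minAreaRect(W[m][:,:2].astype(np.float32)); print(r,np.median(Z[m]))
```

```text
[ 424.04412325 -127.62180041  320.73865649] [-0.995 -0.1    0.   ] [ 0.92369668  0.25066353 -0.83260112  2.00299403  0.2224605   0.98002611
  1.65208466] 2.4333
knob 354 [ 462.9865702  -128.15024624  117.39328725] 0.4001590648379996
((535.4069213867188, -121.23910522460938), (190.93350219726562, 304.2823181152344), 5.320077419281006) 95.38649261616723
```

View pics/w1.png

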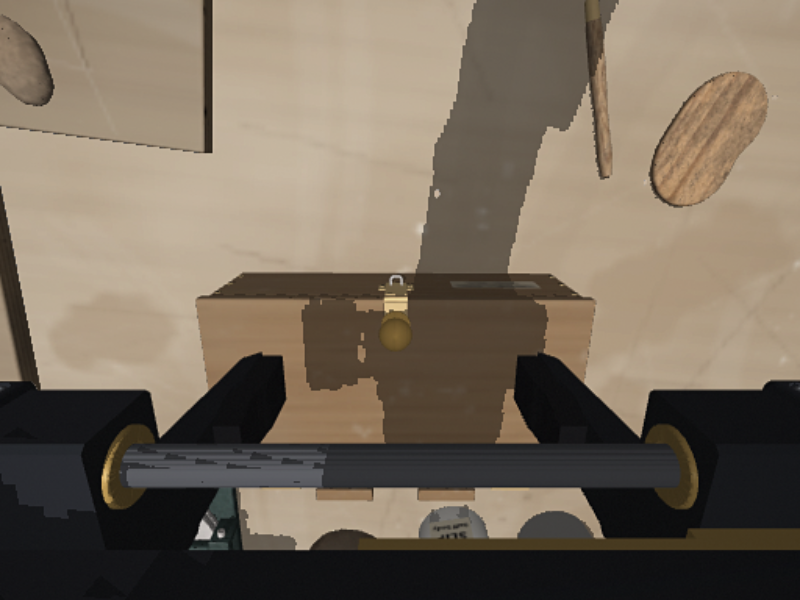

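Run:
```python
from h import *
Rm=down(185.3)
a=plan([463,-128,300],Rm,3,-1); a=plan([463,-128,167.5],Rm,6,-1,start=a)
```

```text
[[[0.0,0.0,0.1],[-13.0,-1.0,6.9],-1],[[0.0,0.0,0.1],[-13.1,-1.1,6.8],-1],[[0.0,0.0,0.1],[-13.0,-0.9,6.9],-1]]
[[[0.0,0.0,0.0],[0.0,0.0,22.1],-1],[[0.0,0.0,0.0],[0.0,0.0,22.1],-1],[[0.0,0.0,0.0],[-0.1,0.0,22.1],-1],[[0.0,0.0,0.0],[0.0,0.0,22.0],-1],[[0.0,0.0,0.0],[0.0,0.0,22.1],-1],[[0.0,0.0,0.0],[0.0,0.0,22.1],-1]]
```

Emit:
send_rows --deltas '[[[0,0,0.2],[-13,-1,7],-1],[[0,0,0.2],[-13,-1,7],-1],[[0,0,0],[-13,-1,7],-1],[[0,0,0],[0,0,24],-1],[[0,0,0],[0,0,24],-1],[[0,0,0],[0,0,24],-1],[[0,0,0],[0,0,24],-1],[[0,0,0],[0,0,20],-1],[[0,0,0],[0,0,10],-1],[[0,0,0],[0,0,6],-1],[[0,0,0],[0,0,0],-1],[[0,0,0],[0,0,0],-1]]'

```text
t: 3.48
tool_pos: [463.5, -128.1, 168.5]
tcp_rot: [0.0, -0.045, 0.999, -0.0]
ft_force: [0.9, 0.3, 0.3]
gripper_width: 88.0
finger_force: 0.0
```

Emit:
send_rows --deltas '[[[0,0,0],[0,0,0],1],[[0,0,0],[0,0,0],1],[[0,0,0],[0,0,0],1],[[0,0,0],[0,0,0],1],[[0,0,0],[0,0,0],1],[[0,0,0],[0,0,0],1],[[0,0,0],[0,0,0],1],[[0,0,0],[0,0,0],1]]' --squeeze 10

```text
t: 4.15
tool_pos: [463.2, -127.6, 167.9]
tcp_rot: [-0.0, -0.046, 0.999, -0.0]
ft_force: [-0.0, -0.6, 0.4]
gripper_width: 37.2
finger_force: 0.0
```

Run:
```python
from h import *
s=bot.observe(); print(s['tool_pos'],rot(s['tcp_rot']).as_matrix().round(3)[:,0],s['gripper_width'],s['finger_force'],s['ft_force'])
# arc in tool axes: tool -x = box x; tool -z = up
a0=np.arctan2(32,157); N=36
th=np.linspace(0,1.72,N+1); bx=-160.2*np.cos(a0+th); bz=160.2*np.sin(a0+th)
print(str([[[0,0,0],[round(-x,1),0,round(-z,1)],1] for x,z in zip(np.diff(bx),np.diff(bz))]).replace(' ',''))
```

```text
[ 463.16069778 -127.63578874  167.91364245] [-0.996 -0.092  0.   ] 37.17168465179903 0.0 [-0.01084026 -0.60223312  0.43904279]
[[[0,0,0],[np.float64(-1.7),0,np.float64(-7.5)],1],[[0,0,0],[np.float64(-2.1),0,np.float64(-7.4)],1],[[0,0,0],[np.float64(-2.4),0,np.float64(-7.3)],1],[[0,0,0],[np.float64(-2.8),0,np.float64(-7.1)],1],[[0,0,0],[np.float64(-3.1),0,np.float64(-7.0)],1],[[0,0,0],[np.float64(-3.4),0,np.float64(-6.8)],1],[[0,0,0],[np.float64(-3.7),0,np.float64(-6.7)],1],[[0,0,0],[np.float64(-4.1),0,np.float64(-6.5)],1],[[0,0,0],[np.float64(-4.4),0,np.float64(-6.3)],1],[[0,0,0],[np.float64(-4.7),0,np.float64(-6.1)],1],[[0,0,0],[np.float64(-4.9),0,np.float64(-5.8)],1],[[0,0,0],[np.float64(-5.2),0,np.float64(-5.6)],1],[[0,0,0],[np.float64(-5.5),0,np.float64(-5.3)],1],[[0,0,0],[np.float64(-5.7),0,np.float64(-5.1)],1],[[0,0,0],[np.float64(-6.0),0,np.float64(-4.8)],1],[[0,0,0],[np.float64(-6.2),0,np.float64(-4.5)],1],[[0,0,0],[np.float64(-6.4),0,np.float64(-4.2)],1],[[0,0,0],[np.float64(-6.6),0,np.float64(-3.9)],1],[[0,0,0],[np.float64(-6.8),0,np.float64(-3.6)],1],[[0,0,0],[np.float64(-6.9),0,np.float64(-3.2)],1],[[0,0,0],[np.float64(-7.1),0,np.float64(-2.9)],1],[[0,0,0],[np.float64(-7.2),0,np.float64(-2.6)],1],[[0,0,0],[np.float64(-7.3),0,np.float64(-2.2)],1],[[0,0,0],[np.float64(-7.4),0,np.float64(-1.9)],1],[[0,0,0],[np.float64(-7.5),0,np.float64(-1.5)],1],[[0,0,0],[np.float64(-7.6),0,np.float64(-1.2)],1],[[0,0,0],[np.float64(-7.6),0,np.float64(-0.8)],1],[[0,0,0],[np.float64(-7.6),0,np.float64(-0.4)],1],[[0,0,0],[np.float64(-7.7),0,np.float64(-0.1)],1],[[0,0,0],[np.float64(-7.6),0,np.float64(0.3)],1],[[0,0,0],[np.float64(-7.6),0,np.float64(0.7)],1],[[0,0,0],[np.float64(-7.6),0,np.float64(1.0)],1],[[0,0,0],[np.float64(-7.5),0,np.float64(1.4)],1],[[0,0,0],[np.float64(-7.5),0,np.float64(1.8)],1],[[0,0,0],[np.float64(-7.4),0,np.float64(2.1)],1],[[0,0,0],[np.float64(-7.2),0,np.float64(2.5)],1]]
```

Emit:
send_rows --deltas '[[[0,0,0],[0,0,0],1],[[0,0,0],[0,0,0],1],[[0,0,0],[0,0,0],1],[[0,0,0],[0,0,0],1],[[0,0,0],[0,0,0],1],[[0,0,0],[0,0,0],1]]' --squeeze 10

```text
t: 4.65
tool_pos: [463.1, -127.0, 167.9]
tcp_rot: [-0.0, -0.046, 0.999, 0.0]
ft_force: [-0.4, 3.5, -0.4]
gripper_width: 22.9
finger_force: 10.0
```

Emit:
send_rows --deltas '[[[0,0,0],[-1.7,0,-7.5],1],[[0,0,0],[-2.1,0,-7.4],1],[[0,0,0],[-2.4,0,-7.3],1],[[0,0,0],[-2.8,0,-7.1],1],[[0,0,0],[-3.1,0,-7],1],[[0,0,0],[-3.4,0,-6.8],1]]'

```text
t: 5.15
tool_pos: [478.8, -125.5, 211.9]
tcp_rot: [0.0, -0.046, 0.999, 0.0]
ft_force: [1.4, 5.1, -5.1]
gripper_width: 23.0
finger_force: 10.0
```

Emit:
send_rows --deltas '[[[0,0,0],[-3.7,0,-6.7],1],[[0,0,0],[-4.1,0,-6.5],1],[[0,0,0],[-4.4,0,-6.3],1],[[0,0,0],[-4.7,0,-6.1],1],[[0,0,0],[-4.9,0,-5.8],1],[[0,0,0],[-5.2,0,-5.6],1],[[0,0,0],[-5.5,0,-5.3],1],[[0,0,0],[-5.7,0,-5.1],1],[[0,0,0],[-6,0,-4.8],1],[[0,0,0],[-6.2,0,-4.5],1],[[0,0,0],[-6.4,0,-4.2],1],[[0,0,0],[-6.6,0,-3.9],1]]'

```text
t: 6.15
tool_pos: [541.1, -119.5, 276.3]
tcp_rot: [-0.001, -0.046, 0.999, 0.001]
ft_force: [-1.6, 4.9, -4.1]
gripper_width: 23.1
finger_force: 10.0
```

Emit:
send_rows --deltas '[[[0,0,0],[-6.8,0,-3.6],1],[[0,0,0],[-6.9,0,-3.2],1],[[0,0,0],[-7.1,0,-2.9],1],[[0,0,0],[-7.2,0,-2.6],1],[[0,0,0],[-7.3,0,-2.2],1],[[0,0,0],[-7.4,0,-1.9],1],[[0,0,0],[-7.5,0,-1.5],1],[[0,0,0],[-7.6,0,-1.2],1],[[0,0,0],[-7.6,0,-0.8],1],[[0,0,0],[-7.6,0,-0.4],1],[[0,0,0],[-7.7,0,-0.1],1],[[0,0,0],[-7.6,0,0.3],1]]'

```text
t: 7.15
tool_pos: [629.4, -111.1, 296.8]
tcp_rot: [-0.001, -0.046, 0.999, 0.001]
ft_force: [-1.3, 5.4, -0.9]
gripper_width: 22.7
finger_force: 10.0
```

Emit:
send_rows --deltas '[[[0,0,0],[-7.6,0,0.7],1],[[0,0,0],[-7.6,0,1],1],[[0,0,0],[-7.5,0,1.4],1],[[0,0,0],[-7.5,0,1.8],1],[[0,0,0],[-6,0,1.7],1],[[0,0,0],[-4,0,1.3],1],[[0,0,0],[-3,0,1],1],[[0,0,0],[-2,0,0.8],1],[[0,0,0],[0,0,0],1],[[0,0,0],[0,0,0],1]]'

```text
t: 7.98
tool_pos: [674.9, -106.8, 287.3]
tcp_rot: [0.0, -0.046, 0.999, 0.001]
ft_force: [1.7, 5.0, -0.4]
gripper_width: 22.7
finger_force: 10.0
```

Run:
```python
from h import *
s=bot.observe(); k=s['tool_pos']-np.array([0,0,50]); h=np.array([463,-128])+157*np.array([.9957,.0924])
dx=(k[:2]-h)@[.9957,.0924]; print(s['tool_pos'],dx,k[2]-86,np.hypot(dx,k[2]-86),'theta',np.pi-np.arctan2(k[2]-86,dx)-.201,s['ft_force'])
```

```text
[ 674.94336315 -106.7926998   287.31149473] 55.998429971992024 151.31149472577374 161.34123030235003 theta 1.7242528421715175 [ 1.74683546  5.00485179 -0.39815229]
```

Emit:
send_rows --deltas '[[[0,0,0],[-1.5,0,0.5],1],[[0,0,0],[-1,0,0.5],1],[[0,0,0],[0,0,0],1],[[0,0,0],[0,0,0],1]]'

```text
t: 8.32
tool_pos: [677.1, -106.5, 286.5]
tcp_rot: [0.0, -0.046, 0.999, 0.001]
ft_force: [-1.6, 5.6, 0.8]
gripper_width: 23.0
finger_force: 10.0
```

Emit:
send_rows --deltas '[[[0,0,0],[0,0,0],-1],[[0,0,0],[0,0,0],-1],[[0,0,0],[0,0,0],-1],[[0,0,0],[0,0,0],-1],[[0,0,0],[0,0,0],-1],[[0,0,0],[0,0,0],-1],[[0,0,0],[-2,0,-15],-1],[[0,0,0],[-2,0,-20],-1],[[0,0,0],[0,0,-25],-1],[[0,0,0],[0,0,-25],-1]]'

```text
t: 9.15
tool_pos: [680.9, -107.7, 370.7]
tcp_rot: [-0.001, -0.046, 0.999, 0.0]
ft_force: [0.4, -0.4, -0.3]
gripper_width: 87.0
finger_force: 0.0
```

Emit:
send_rows --deltas '[[[0,0,0],[25,0,0],-1],[[0,0,0],[30,0,0],-1],[[0,0,0],[30,0,0],-1],[[0,0,0],[30,0,0],-1],[[0,0,0],[30,0,0],-1],[[0,0,0],[30,0,0],-1],[[0,0,0],[30,0,0],-1],[[0,0,0],[25,0,0],-1],[[0,0,0],[10,0,0],-1],[[0,0,0],[0,0,0],-1],[[0,0,0],[0,0,0],-1]]'

```text
t: 10.07
tool_pos: [442.8, -129.8, 370.7]
tcp_rot: [0.001, -0.046, 0.999, -0.0]
ft_force: [1.1, -0.2, -0.6]
gripper_width: 88.0
finger_force: 0.0
```

Run:
```python
from h import *
s=bot.observe(); print(s['tool_pos'],s['joints'])
p,d,i=grab('wrist'); cv2.imwrite('pics/w2.png',cv2.resize(p[:,:,::-1],(800,600)))
p,d,W=cloud('wrist'); X,Y,Z=np.moveaxis(W,2,0)
B=np.stack([X-532.7,Y+121.5],-1)@np.array([[.9957,-.0924],[.0924,.9957]]); 
for y in [-69,-23,23,69]:
    m=(d>0)&(abs(B[...,1]-y)<12)&(abs(B[...,0]+15)<40)&(Z>60)&(Z<90)
    top=m&(Z>72)
    g=m&(abs(Z-68)<8)
    v,u=np.where(top); print(y,top.sum(),'boxxy',np.median(B[top],0),B[top].min(0),B[top].max(0),'z',np.median(Z[top]),'world',np.median(W[top],0),'px800',u.mean()*1.5625,v.mean()*1.5625)
```

```text
[ 442.8091545  -129.84216394  370.72475465] [ 0.91550551  0.21852357 -0.8252061   1.90007685  0.18069151  1.09718303
  1.68137515]
-69 154 boxxy [-16.9183036  -68.70770171] [-38.27965093 -72.88949589] [  7.50269014 -65.00595688] z 76.7841300287362 world [ 522.10348557 -191.43200294   76.78413003] px800 328.06412337662334 331.737012987013
-23 146 boxxy [-15.47972492 -22.93487546] [-38.33565715 -26.38095647] [  7.46879141 -18.6749074 ] z 76.80437137635153 world [ 519.39144031 -145.86009815   76.80437138] px800 376.5303938356164 332.1489726027397
23 140 boxxy [-17.1776681   22.76904645] [-38.52738976  19.66678184] [ 7.57079378 26.13014539] z 76.90747929802859 world [ 513.30810964 -100.33703157   76.9074793 ] px800 424.8214285714286 330.9486607142857
69 148 boxxy [-16.69967689  68.09997156] [-38.55834798  64.91819125] [ 6.67224487 72.41917475] z 77.02543706784056 world [509.83247891 -55.27353932  77.02543707] px800 472.7618243243243 331.3133445945946
```

View pics/w2.png

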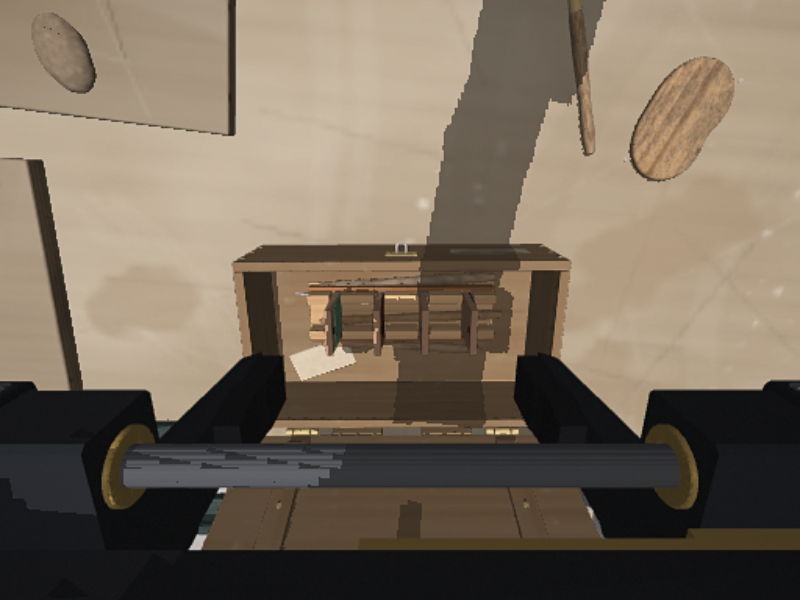

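Emit:
send_rows --deltas '[[[0,0,0],[0,30,0],-0.5],[[0,0,0],[0,35,0],-0.3],[[0,0,0],[0,35,0],-0.3],[[0,0,0],[0,35,0],-0.3],[[0,0,0],[0,35,0],-0.3],[[0,0,0],[0,20,0],-0.3],[[0,0,0],[0,0,0],-0.3],[[0,0,0],[0,0,0],-0.3]]'

```text
t: 10.78
tool_pos: [425.6, 61.2, 370.4]
tcp_rot: [0.0, -0.048, 0.999, 0.001]
ft_force: [-0.1, 0.1, -1.5]
gripper_width: 57.6
finger_force: 0.0
```

Run:
```python
from h import *
s=bot.observe(); print(s['tool_pos'],s['gripper_width'])
p,d,i=grab('wrist'); 
p,d,W=cloud('wrist'); X,Y,Z=np.moveaxis(W,2,0)
B=np.stack([X-532.7,Y+121.5],-1)@np.array([[.9957,-.0924],[.0924,.9957]]); 
for y in [-69,-23,23,69]:
    m=(d>0)&(B[...,1]-y>1.5)&(B[...,1]-y<7)&(abs(B[...,0]+15)<20)&(Z>38)&(Z<58)
    print(y,m.sum(),np.median(p[m],0))
m=(d>0)&(abs(B[...,0])<87)&(abs(B[...,1])<150)&(Z>0)&(Z<90)
v,u=np.where(m); c=p[v.min():v.max(),u.min():u.max(),::-1]; f=min(800/c.shape[1],600/c.shape[0]); cv2.imwrite('pics/w3.png',cv2.convertScaleAbs(cv2.resize(c,None,fx=f,fy=f,interpolation=cv2.INTER_CUBIC),alpha=1.8))
```

```text
[425.63054887  61.15226465 370.44275409] 57.55118557748249
-69 193 [41. 53. 41.]
-23 161 [26. 12.  5.]
23 122 [80. 78. 74.]
69 87 [ 6. 14. 46.]
```

View pics/w3.png

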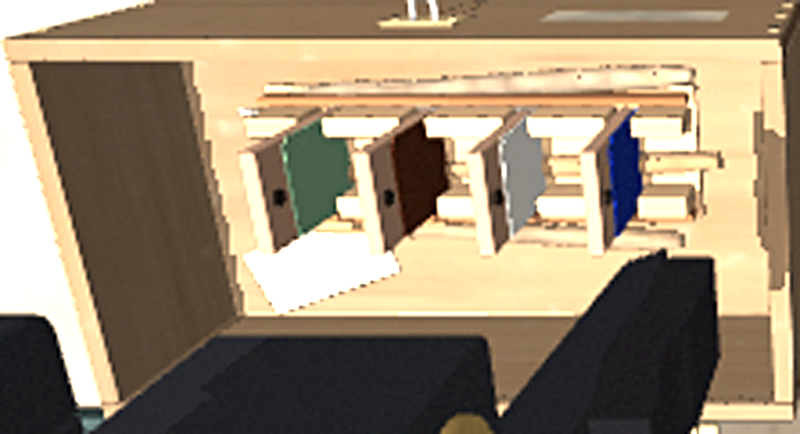

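Run:
```python
from h import *
Rt=down(205.3)*R.from_euler('y',-35,degrees=True)
eye=np.array([395,175,490]); tcp=eye-Rt.apply([76.9,1.6,-81.3]); print(tcp,'tip',tcp+Rt.apply([0,0,64]))
plan(tcp,Rt,11,-0.3)
```

```text
[494.79342111 220.40238415 467.51096675] tip [527.98128972 236.09021777 415.08523592]
[[[-0.6,-3.1,-1.8],[-7.6,14.0,-8.8],-0.3],[[-0.5,-3.2,-1.7],[-8.5,13.8,-8.3],-0.3],[[-0.5,-3.1,-1.8],[-9.4,13.6,-7.6],-0.3],[[-0.6,-3.2,-1.7],[-10.2,13.3,-7.0],-0.3],[[-0.5,-3.1,-1.8],[-10.9,13.1,-6.2],-0.3],[[-0.6,-3.2,-1.8],[-11.7,12.8,-5.6],-0.3],[[-0.5,-3.1,-1.7],[-12.4,12.5,-4.7],-0.3],[[-0.6,-3.2,-1.8],[-12.9,12.2,-3.9],-0.3],[[-0.5,-3.1,-1.7],[-13.6,11.7,-3.1],-0.3],[[-0.6,-3.2,-1.8],[-14.0,11.4,-2.2],-0.3],[[-0.5,-3.1,-1.7],[-14.5,11.0,-1.3],-0.3]]
```

Emit:
send_rows --deltas '[[[-0.6,-3.1,-1.8],[-7.6,14,-8.8],-0.3],[[-0.5,-3.2,-1.7],[-8.5,13.8,-8.3],-0.3],[[-0.5,-3.1,-1.8],[-9.4,13.6,-7.6],-0.3],[[-0.6,-3.2,-1.7],[-10.2,13.3,-7],-0.3],[[-0.5,-3.1,-1.8],[-10.9,13.1,-6.2],-0.3],[[-0.6,-3.2,-1.8],[-11.7,12.8,-5.6],-0.3],[[-0.5,-3.1,-1.7],[-12.4,12.5,-4.7],-0.3],[[-0.6,-3.2,-1.8],[-12.9,12.2,-3.9],-0.3],[[-0.5,-3.1,-1.7],[-13.6,11.7,-3.1],-0.3],[[-0.6,-3.2,-1.8],[-14,11.4,-2.2],-0.3],[[0,0,0],[0,0,0],-0.3],[[0,0,0],[0,0,0],-0.3]]'

```text
t: 11.83
tool_pos: [488.3, 204.3, 458.4]
tcp_rot: [0.267, -0.193, 0.942, 0.059]
ft_force: [0.2, -0.4, 0.2]
gripper_width: 57.4
finger_force: 0.0
```

Run:
```python
from h import *
s=bot.observe(); print(s['tool_pos'],s['joints'])
p,d,i=grab('wrist'); print(i['eye']); cv2.imwrite('pics/w4.png',cv2.convertScaleAbs(cv2.resize(p[:,:,::-1],(800,600)),alpha=1.8))
```

```text
[488.26335264 204.31057458 458.42331891] [ 0.62042042 -0.00685527 -1.08486829  1.96515802  0.03073389  0.62606615
  1.48992379]
[388.39503528 159.26502801 486.77186766]
```

View pics/w4.png

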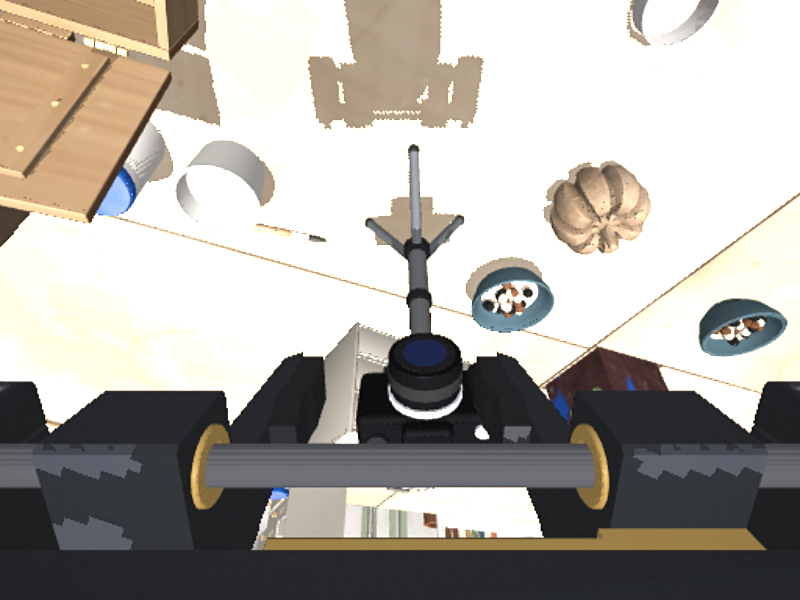

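```bash
cat > lens.py <<'E'
from h import *
from scipy.optimize import least_squares
p,d,W=cloud('wrist')
v,u=np.mgrid[:384,:512]
def plane(Q):
    for _ in range(5):
        c=Q.mean(0); n=np.linalg.svd(Q-c)[2][2]; r=(Q-c)@n; Q=Q[abs(r)<2.5*r.std()+.3]
    n*=-np.sign(n[0]); return c,n,r.std(),len(Q)
g=(((u-272)/12)**2+((v-226.5)/8)**2<1)&(d>0)
blue=(p[...,2].astype(int)>p[...,0]+12)&(abs(u-272)<25)&(abs(v-226)<18)
print('blue',blue.sum(),u[blue].mean(),v[blue].mean())
for m in (g,blue): c,n,s,k=plane(W[m]); print('glass',c,n,s,k,'az',np.degrees(np.arctan2(n[1],n[0])),'tilt',np.arcsin(-n[2]))
# rough frame; cloud of the camera
a0=np.radians(25.5-180); t0=.36; n=np.array([np.cos(a0)*np.cos(t0),np.sin(a0)*np.cos(t0),-np.sin(t0)])
c=W[blue].mean(0)
m=(d>0)&(np.linalg.norm(W-c,axis=-1)<75)&(abs(u-272)<40)&(v<275)
Q=W[m]
# box-like pieces: cylinder of radius 29 behind the glass
s=(Q-c)@n; rad=np.linalg.norm((Q-c)-s[:,None]*n,axis=1)
sel=(s<-3)&(s>-22)&(rad>20)&(rad<36); C=Q[sel]; print('cyl pts',sel.sum())
def f(x,R0=None):
    nn=np.array([np.cos(x[0])*np.cos(x[1]),np.sin(x[0])*np.cos(x[1]),-np.sin(x[1])]); e1=np.cross([0,0,1],nn); e1/=np.linalg.norm(e1); e2=np.cross(nn,e1)
    q=C-(c+x[2]*e1+x[3]*e2); return np.linalg.norm(q-(q@nn)[:,None]*nn,axis=1)-x[4]
r=least_squares(f,[a0,t0,0,0,29],loss='soft_l1'); print('cyl az',np.degrees(r.x[0])+180,'tilt',r.x[1],r.x[2:],abs(r.fun).mean())
h=np.histogram(s,bins=np.arange(-70,12,4)); print(list(zip(h[1].astype(int),h[0])))
front=Q[(s>-6)&(rad<31)]; print('front',plane(front))
E
python3 lens.py
```

```text
blue 381 271.54330708661416 225.25721784776903
glass [635.01838963 289.2127627  303.76065015] [-0.85313672 -0.40376552 -0.33035004] 0.44684963776312436 295 az -154.6731278130628 tilt 0.33667441346240984
glass [635.95155012 289.17989855 301.38758768] [-0.85354218 -0.40186027 -0.33162339] 0.43748811710069163 379 az -154.7882510151062 tilt 0.3380238198486293
cyl pts 634
cyl az 24.84984835354311 tilt 0.4545527171215237 [ 9.59605277e-03 -2.51149210e+00  2.93331821e+01] 0.440766350759924
[(np.int64(-70), np.int64(0)), (np.int64(-66), np.int64(0)), (np.int64(-62), np.int64(0)), (np.int64(-58), np.int64(3)), (np.int64(-54), np.int64(79)), (np.int64(-50), np.int64(150)), (np.int64(-46), np.int64(473)), (np.int64(-42), np.int64(726)), (np.int64(-38), np.int64(237)), (np.int64(-34), np.int64(146)), (np.int64(-30), np.int64(96)), (np.int64(-26), np.int64(90)), (np.int64(-22), np.int64(119)), (np.int64(-18), np.int64(134)), (np.int64(-14), np.int64(155)), (np.int64(-10), np.int64(125)), (np.int64(-6), np.int64(161)), (np.int64(-2), np.int64(1002)), (np.int64(2), np.int64(0)), (np.int64(6), np.int64(0))]
front (array([635.5374667 , 288.84652768, 304.53885132]), array([-0.85632856, -0.40510597, -0.32029761]), np.float64(0.7209633778155079), 1074)
```

Run:
```python
from h import *
a=plan([511.2,-54.5,210],down(185.3),12,0.3); plan([511.2,-54.5,107],down(185.3),6,0.3,start=a)
```

```text
[[[0.5,2.6,1.5],[16.5,-20.7,13.9],0.3],[[0.4,2.6,1.4],[15.3,-21.0,14.8],0.3],[[0.5,2.6,1.5],[14.2,-21.3,15.6],0.3],[[0.4,2.7,1.4],[12.8,-21.4,16.4],0.3],[[0.5,2.6,1.5],[11.5,-21.7,17.1],0.3],[[0.4,2.6,1.4],[10.2,-21.7,17.8],0.3],[[0.5,2.6,1.5],[8.8,-21.9,18.4],0.3],[[0.4,2.6,1.4],[7.3,-22.0,19.0],0.3],[[0.5,2.6,1.5],[6.0,-21.9,19.4],0.3],[[0.4,2.6,1.4],[4.5,-21.9,19.8],0.3],[[0.5,2.6,1.5],[3.1,-21.9,20.2],0.3],[[0.5,2.7,1.4],[1.5,-21.8,20.5],0.3]]
[[[0.0,0.0,0.0],[0.0,0.0,17.2],0.3],[[0.0,0.0,0.0],[0.0,0.0,17.1],0.3],[[0.0,0.0,0.0],[0.0,0.0,17.2],0.3],[[0.0,0.0,0.0],[0.0,0.1,17.1],0.3],[[0.0,0.0,0.0],[0.0,0.0,17.2],0.3],[[0.0,0.0,0.0],[0.0,0.0,17.2],0.3]]
```

Emit:
send_rows --deltas '[[[0.5,2.6,1.5],[16.5,-20.7,13.9],0.3],[[0.4,2.6,1.4],[15.3,-21,14.8],0.3],[[0.5,2.6,1.5],[14.2,-21.3,15.6],0.3],[[0.4,2.7,1.4],[12.8,-21.4,16.4],0.3],[[0.5,2.6,1.5],[11.5,-21.7,17.1],0.3],[[0.4,2.6,1.4],[10.2,-21.7,17.8],0.3],[[0.5,2.6,1.5],[8.8,-21.9,18.4],0.3],[[0.4,2.6,1.4],[7.3,-22,19],0.3],[[0.5,2.6,1.5],[6,-21.9,19.4],0.3],[[0.4,2.6,1.4],[4.5,-21.9,19.8],0.3],[[0.5,2.6,1.5],[3.1,-21.9,20.2],0.3],[[0.5,2.7,1.4],[1.5,-21.8,20.5],0.3]]'

```text
t: 12.88
tool_pos: [511.5, -55.3, 208.4]
tcp_rot: [-0.002, -0.046, 0.999, -0.001]
ft_force: [0.0, 0.1, 0.5]
gripper_width: 30.7
finger_force: 0.0
```

Emit:
send_rows --deltas '[[[0,0,0],[0,0,0],0.3],[[0,0,0],[0,0,0],0.3],[[0,0,0],[0,0,0],0.3]]'

```text
t: 13.13
tool_pos: [512.0, -52.4, 210.2]
tcp_rot: [0.001, -0.048, 0.999, 0.0]
ft_force: [0.1, 0.2, -0.9]
gripper_width: 31.0
finger_force: 0.0
```

Run:
```python
from h import *
s=bot.observe(); print(s['gripper_width'],s['tool_pos'])
plan([511.2,-54.5,107],down(185.3),8,0.3)
```

```text
31.033157006626983 [511.99583272 -52.41197297 210.23507549]
[[[0.0,0.0,0.0],[0.1,-0.3,12.9],0.3],[[0.0,0.0,0.0],[0.2,-0.2,12.9],0.3],[[0.0,0.0,0.1],[0.1,-0.3,12.9],0.3],[[0.0,0.0,0.0],[0.2,-0.2,12.9],0.3],[[0.0,0.0,0.0],[0.1,-0.3,12.9],0.3],[[0.0,0.1,0.0],[0.1,-0.2,12.9],0.3],[[0.0,0.0,0.0],[0.1,-0.3,12.9],0.3],[[0.0,0.0,0.0],[0.2,-0.2,12.9],0.3]]
```

Emit:
send_rows --deltas '[[[0,0,0],[0.5,-1,5],0.3],[[0,0,0],[0.3,-1,14],0.3],[[0,0,0],[0,0,14],0.3],[[0,0,0],[0,0,14],0.3],[[0,0,0],[0,0,14],0.3],[[0,0,0],[0,0,14],0.3],[[0,0,0],[0,0,14],0.3],[[0,0,0],[0,0,9],0.3],[[0,0,0],[0,0,5],0.3],[[0,0,0],[0,0,0],0.3],[[0,0,0],[0,0,0],0.3],[[0,0,0],[0,0,0],0.3]]'

```text
t: 14.13
tool_pos: [512.2, -54.5, 108.1]
tcp_rot: [0.001, -0.048, 0.999, -0.0]
ft_force: [-0.4, -0.3, 0.4]
gripper_width: 30.7
finger_force: 0.0
```

Emit:
send_rows --deltas '[[[0,0,0],[0,0,0],1],[[0,0,0],[0,0,0],1],[[0,0,0],[0,0,0],1],[[0,0,0],[0,0,0],1],[[0,0,0],[0,0,0],1],[[0,0,0],[0,0,0],1],[[0,0,0],[0,0,0],1],[[0,0,0],[0,0,0],1]]' --squeeze 20

```text
t: 14.8
tool_pos: [511.9, -54.6, 107.5]
tcp_rot: [0.001, -0.048, 0.999, -0.0]
ft_force: [-0.4, 0.2, 3.0]
gripper_width: 6.8
finger_force: 20.0
```

Emit:
send_rows --deltas '[[[0,0,0],[0,0,-4],1],[[0,0,0],[0,0,-8],1],[[0,0,0],[0,0,-12],1],[[0,0,0],[0,0,-16],1],[[0,0,0],[0,0,-20],1],[[0,0,0],[0,0,-20],1],[[0,0,0],[0,0,-20],1],[[0,0,0],[0,0,-20],1],[[0,0,0],[0,0,-20],1],[[0,0,0],[0,0,-10],1],[[0,0,0],[0,0,0],1],[[0,0,0],[0,0,0],1]]'

```text
t: 15.8
tool_pos: [511.4, -54.8, 257.5]
tcp_rot: [0.001, -0.048, 0.999, -0.0]
ft_force: [0.1, -0.1, -1.6]
gripper_width: 6.7
finger_force: 20.0
```

Run:
```python
from h import *
s=bot.observe(); print(s['gripper_width'],s['finger_force'],s['tool_pos'],s['ft_force'])
p,d,i=grab('wrist'); c=p[200:384,100:412,::-1]; cv2.imwrite('pics/w5.png',cv2.convertScaleAbs(cv2.resize(c,None,fx=2.5,fy=2.5),alpha=1.8))
az=np.radians(25.3); t=.345
y=np.array([np.cos(az)*np.cos(t),np.sin(az)*np.cos(t),np.sin(t)]); zt=np.array([-np.cos(az)*np.sin(t),-np.sin(az)*np.sin(t),np.cos(t)])
Rt=R.from_matrix(np.stack([np.cross(y,-zt),y,-zt],1)); spot=np.array([635.7,289.1,302.3])-170*y; tcp=spot-Rt.apply([0,4,62]); print(spot,tcp)
np.savez('tgt.npz',tcp=tcp,R=Rt.as_matrix(),spot=spot,y=y,zt=zt)
plan(tcp,Rt,20,1)
```

```text
6.689229126890732 19.99995806487277 [511.43150946 -54.78123373 257.52607219] [ 0.11520191 -0.13122796 -1.59873511]
[491.06231792 220.7300809  244.80656487] [468.70210005 210.16045434 301.80045622]
[[[-0.9,-0.6,3.5],[0.8,13.4,-2.3],1],[[-0.8,-0.6,3.4],[1.7,13.3,-2.0],1],[[-0.9,-0.6,3.5],[2.4,13.3,-1.9],1],[[-0.8,-0.6,3.5],[3.2,13.1,-1.7],1],[[-0.9,-0.6,3.5],[4.0,12.9,-1.6],1],[[-0.9,-0.6,3.4],[4.7,12.7,-1.4],1],[[-0.8,-0.6,3.5],[5.5,12.4,-1.3],1],[[-0.9,-0.6,3.5],[6.2,12.0,-1.2],1],[[-0.9,-0.6,3.4],[6.9,11.7,-1.0],1],[[-0.8,-0.6,3.5],[7.6,11.3,-1.0],1],[[-0.9,-0.6,3.5],[8.2,10.7,-0.8],1],[[-0.8,-0.6,3.5],[8.9,10.3,-0.8],1]]
[[[-0.9,-0.6,3.4],[9.5,9.7,-0.8],1],[[-0.9,-0.6,3.5],[10.0,9.2,-0.7],1],[[-0.8,-0.6,3.5],[10.6,8.5,-0.7],1],[[-0.9,-0.6,3.4],[11.0,7.9,-0.6],1],[[-0.8,-0.6,3.5],[11.5,7.2,-0.7],1],[[-0.9,-0.6,3.5],[12.0,6.5,-0.7],1],[[-0.9,-0.6,3.5],[12.3,5.8,-0.8],1],[[-0.8,-0.6,3.4],[12.6,5.1,-0.7],1]]
```

View pics/w5.png

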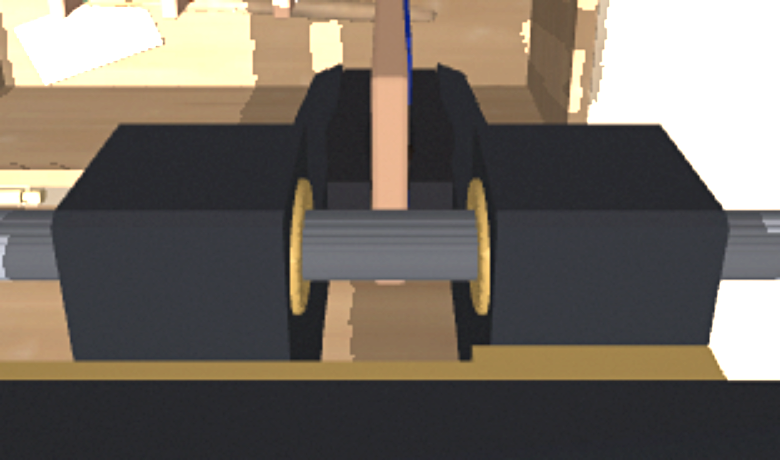

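Emit:
send_rows --deltas '[[[-0.9,-0.6,3.5],[0.8,13.4,-2.3],1],[[-0.8,-0.6,3.4],[1.7,13.3,-2],1],[[-0.9,-0.6,3.5],[2.4,13.3,-1.9],1],[[-0.8,-0.6,3.5],[3.2,13.1,-1.7],1],[[-0.9,-0.6,3.5],[4,12.9,-1.6],1],[[-0.9,-0.6,3.4],[4.7,12.7,-1.4],1],[[-0.8,-0.6,3.5],[5.5,12.4,-1.3],1],[[-0.9,-0.6,3.5],[6.2,12,-1.2],1],[[-0.9,-0.6,3.4],[6.9,11.7,-1],1],[[-0.8,-0.6,3.5],[7.6,11.3,-1],1],[[-0.9,-0.6,3.5],[8.2,10.7,-0.8],1],[[-0.8,-0.6,3.5],[8.9,10.3,-0.8],1]]'

```text
t: 16.85
tool_pos: [485.1, 104.6, 283.0]
tcp_rot: [0.057, 0.312, 0.944, 0.091]
ft_force: [-0.2, -0.4, 0.8]
gripper_width: 6.6
finger_force: 20.0
```

Emit:
send_rows --deltas '[[[-0.9,-0.6,3.4],[9.5,9.7,-0.8],1],[[-0.9,-0.6,3.5],[10,9.2,-0.7],1],[[-0.8,-0.6,3.5],[10.6,8.5,-0.7],1],[[-0.9,-0.6,3.4],[11,7.9,-0.6],1],[[-0.8,-0.6,3.5],[11.5,7.2,-0.7],1],[[-0.9,-0.6,3.5],[12,6.5,-0.7],1],[[-0.9,-0.6,3.5],[12.3,5.8,-0.8],1],[[-0.8,-0.6,3.4],[12.6,5.1,-0.7],1],[[0,0,0],[0,0,0],1],[[0,0,0],[0,0,0],1],[[0,0,0],[0,0,0],1],[[0,0,0],[0,0,0],1]]'

```text
t: 17.85
tool_pos: [469.3, 209.1, 301.6]
tcp_rot: [0.091, 0.527, 0.832, 0.144]
ft_force: [0.8, 0.5, 0.1]
gripper_width: 6.8
finger_force: 20.0
```

Run:
```python
from h import *
T=np.load('tgt.npz'); s=bot.observe(); Rt=rot(s['tcp_rot'])
print(s['tool_pos']-T['tcp'],np.degrees((Rt.inv()*R.from_matrix(T['R'])).as_rotvec()),s['finger_force'],s['gripper_width'],np.abs(s['dq']).max())
ims=[]
for n in ['scene','top']:
    p,d,i=grab(n); K=i['K']; q=rot(i['orientation']).inv().apply(T['spot']-i['eye']); u,v=K[0,0]*q[0]/-q[2]+K[0,2],-K[1,1]*q[1]/-q[2]+K[1,2]; print(n,u,v)
    a,b=max(int(v)-48,0),max(int(u)-60,0); ims.append(cv2.convertScaleAbs(cv2.resize(p[a:a+96,b:b+66+30,::-1],(400,400),interpolation=cv2.INTER_CUBIC),alpha=1.8))
    p,d,W=cloud(n); r=(W-T['spot']); bl=(d>0)&(np.linalg.norm(r,axis=-1)<60)&(p[...,2]>p[...,0].astype(int)*1.6+5); print('blue pts',bl.sum(),np.median(W[bl],0) if bl.any() else 0)
cv2.imwrite('pics/fin.png',np.hstack(ims))
```

```text
[ 0.56438789 -1.0662615  -0.15092375] [-0.09042167 -0.00775887  0.02361325] 19.999899747781456 6.812302974996313 0.011818882865387214
scene 255.55819760659816 211.1458761999015
blue pts 0 0
top 241.1496732628667 210.67211033541312
blue pts 0 0
```

View pics/fin.png

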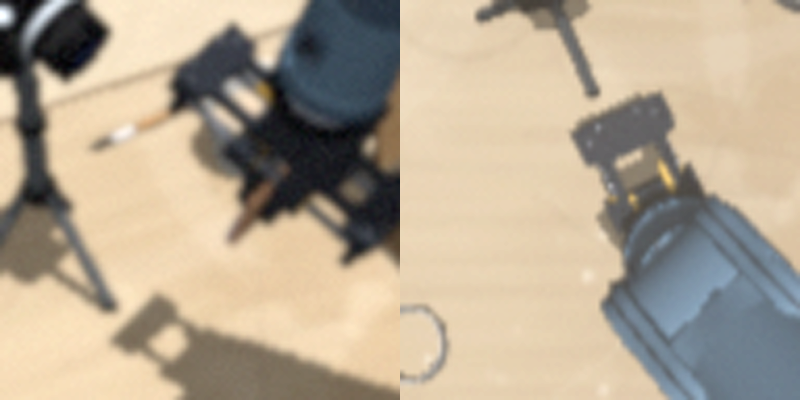

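The scene view shows the tile hanging edge-on at about (255,205) in the left crop. It is facing the lens at about (85,50) and clear of the tripod. The arm is still, so I am handing it in.

```bash
python3 -c "
from plant import bot
print(bot.finish_job())"
```

```text
the job is handed in; nothing more can be done
None
```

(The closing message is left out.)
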